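# Set both propagator vents to the half-open click

## Robot

A 7-joint arm with a two-finger parallel gripper is mounted at the origin on the work surface. World frame = base frame: x ahead of the robot, y to its left, z up, the work surface at z = 0. Lengths are in m, angles in rad, forces in N, time in s.
With the tool pointing down it reaches from about 0.4 to 0.9 m from the base axis. Payload 5.5 kg.
Tool frame: the origin (TCP) lies between the finger pads, 19 mm behind the fingertips; this is the grasp point; z points along the fingers, y is the line along which they close (so a half turn about z gives the same grasp; the last joint's range is limited). The gripper opens to 92 mm and grips with 3 to 60 N. Pads are 19 mm wide; open, the fingers measure 130 mm over their backs; the gripper's body (75 mm by 190 mm) begins 47 mm behind the grasp point.
Start: joints at [1.386, 0.501, -0.427, 1.55, 0.221, 1.138, -0.21], TCP at [0.281, -0.586, 0.246] pointing down, gripper open.
Joint ranges: [-2.88, 2.88], [-0.31, 2.03], [-1.54, 1.56], [0.2, 2.42], [-1.41, 4.55], [0.19, 2.02], [-2.57, 2.57]. Speed limits (rad/s): [2.57, 2.57, 3.14, 3.14, 3.14, 3.14, 3.14].

## Interface

Orientations are given as [roll, pitch, yaw] about the fixed x, y, z axes, in that order (R = Rz(yaw) Ry(pitch) Rx(roll)).
In Python, from workcell import r gives the robot as it stands. The module is installed in compiled form; this text tells all that it offers. Calls block until the motion is done:
- r.move_pose(position, orientation): joint-space move of the TCP to a pose.
- r.move_l(position, rate=0.15, attitude=None, f_stop=None): straight line of the TCP; attitude=None keeps the orientation; rate is the mean speed in m/s. With f_stop (N) it stops when the force on the tool has changed by that much, and returns True; else False.
- r.movej(angles): joint-space move.
- r.move_gripper(opening, strength=None): opening from 0.0 (shut) to 1.0 (fully open); strength is the grip in N (None keeps the last); returns when the fingers have stopped.
- r.dwell(seconds).
- r.inverse_kinematics(position, orientation): joint angles nearest the present ones, or None.
- r.get_obs(): the state.
- r.snapshot(name): name is "scene" or "top"; returns the picture (420x560x3 uint8, red, green, blue); there is no depth.
- r.camera_params(name): a dict with "fovy" (degrees; the focal length in pixels is half the picture's height over the tangent of half this angle, whatever the lens; pixels are square), "cx", "cy" (the principal point, pixels), "position" and "attitude" of the camera in the world. Camera axes: x right, y up, looking along -z (the intrinsics and any distortion apply to the point x, -y, -z); pixel columns grow to the right and rows downward; lengths in m; the calibration is good to about 2 mm. A picture is of the moment at which its call begins. camera_params takes no time and is no camera call.
A pose or a line that the arm cannot do raises r.PlanningError and nothing moves.
- r.hand_in(): hands the job in; it is judged then, once.
The state is a dict: "time_s": time; "qpos": joint angles; "joint_velocities": joint speeds; "joint_torque": joint torques, N m; "tool_pos": TCP position; "orientation": TCP orientation; "wrist_force": force on the tool from outside, world axes, zero at the start; "wrist_torque": the same for the moment, N m; "width": opening from 0.0 (shut) to 1.0 (fully open); "finger_force": force on a finger pad.
Only numpy, scipy, OpenCV 4.12 (cv2) and the standard library are available. Lean on these libraries where they do the work, as an engineer would, in place of code of your own. Each camera call takes 0.05 s, during which the arm holds its last target. There are 200 camera calls.

## Task

The seedlings are ready to harden off, but one sliding vent on the propagator lid is nearly shut and the other nearly wide open. With the fingertips, push each vent along its rail by its yellow tab until it drops into the half-open click at the red marks, stopping there rather than running on through it. Only push: do not take the tabs between the fingers, do not lift or shove the propagator, and leave everything else on the table where it stands.

Things in the scene. Friction and masses are not known exactly. Their poses are not given: they have to be found in the camera images.
- propagator: plant propagator, loose on the table, about 3.5 kg: green tray 266 x 402 mm over the rim, clipped clear lid, top 165 mm up. Origin: centre of its underside; x across it, away from the robot, y along it, to the robot's left, z up. Two white vent frames (64 x 160 mm, rails up to z = 174 mm) lie end to end along y on the lid's centre line, centred at y = +90 and -90 mm
- left_tab (a point): top centre of the yellow thumb tab of the left vent (+y half of the lid). Upright block 10 mm thick along the slide (y), 36 mm wide across it (x), 18 mm tall, in the middle of a blue slide plate 72 mm along y, 48 mm across, 4 mm thick, whose upper face is 18 mm below this point. Guide rails beside it end 15.7 mm below this point. Axes as the propagator's
- right_tab (a point): top centre of the yellow thumb tab of the right vent (-y half of the lid). Upright block 10 mm thick along the slide (y), 36 mm wide across it (x), 18 mm tall, in the middle of a blue slide plate 72 mm along y, 48 mm across, 4 mm thick, whose upper face is 18 mm below this point. Guide rails beside it end 15.7 mm below this point. Axes as the propagator's
- left_vent (a joint): left vent slide, m: 0 shut, 0.070 wide open; grows outwards, to the propagator's +y. One click, 0.035 = half-open, tab at the red rail marks (black marks: tab at shut, at wide open). Slides with about 2 N; within about 2.5 mm of the click a spring ball drops into a notch and draws it in (the push falls away); 8 to 10 N push it out again. Starts nearly shut, 0 to 0.018
- right_vent (a joint): right vent slide, m: 0 shut, 0.070 wide open; grows outwards, to the propagator's -y. One click, 0.035 = half-open, tab at the red rail marks (black marks: tab at shut, at wide open). Slides with about 2 N; within about 2.5 mm of the click a spring ball drops into a notch and draws it in (the push falls away); 8 to 10 N push it out again. Starts nearly wide open, 0.052 to 0.070
- stake_pot: terracotta pot 128 mm across and 112 mm tall with a bamboo stake (top 240 mm above the table) carrying an orange spring clip; origin: centre of its underside; a bystander
- jar: closed glass propagation jar with a steel lid, 86 mm across, 130 mm tall; origin: centre of its underside; a bystander
- mister: amber glass plant mister with a black spray head, 72 mm across, 197 mm tall; origin: centre of its underside; a bystander
- nursery_pots: stack of black plastic nursery pots, 100 mm across, 116 mm tall; origin: centre of its underside; a bystander
- trowel: steel trowel with a wooden handle, 305 mm long, lying on the table behind the propagator, blade towards its +x axis; origin: point on its underside; a bystander
- dibber: green plastic dibber with a T-handle, 190 mm long, 24 mm thick, lying on the front part of the propagator lid; origin: point on its underside; a bystander
- seed_tin: round brass seed tin 55 mm across and 28 mm tall, standing on the rear part of the propagator lid; origin: centre of its underside; a bystander

How it is judged:
At the end, for the whole second after the job is handed in: Both vents rest in their half-open click (joint 0.035 m, within 2 mm) and are still; the propagator stands upright within 15 mm of where it began, and every bystander within 20 mm of its start (value of joint left_vent between 0.033 and 0.037 m and velocity of joint left_vent between -0.003 and 0.003 m/s and value of joint right_vent between 0.033 and 0.037 m and velocity of joint right_vent between -0.003 and 0.003 m/s and distance of propagator from where it was at the start of the episode below 0.015 m and angle between propagator's own z axis and vertical below 0.06 rad and linear speed of propagator below 0.01 m/s and distance of each of stake_pot, jar, mister, nursery_pots, trowel, dibber, seed_tin from where it was at the start of the episode below 0.02 m); the robot touches nothing.
It fails at once if a vent is pushed on through its click, more than 10 mm past it (left joint over 0.045, right joint under 0.025) (value of joint left_vent above 0.045 m or value of joint right_vent below 0.025 m).
It fails at once if the propagator is shoved or lifted by more than 15 mm, or tilted by more than 0.06 rad (distance of propagator from where it was at the start of the episode above 0.015 m or angle between propagator's own z axis and vertical above 0.06 rad).
It fails at once if a tab is taken between the fingers: fingers touching, TCP centred on the tab (within 4 mm along the slide, 15 mm across it) and less than 13 mm above its top ((contact force between the fingers and propagator above 0.3 N and y of the grasp point in the frame of left_tab between -0.004 and 0.004 m and x of the grasp point in the frame of left_tab between -0.015 and 0.015 m and z of the grasp point in the frame of left_tab below 0.013 m) or (contact force between the fingers and propagator above 0.3 N and y of the grasp point in the frame of right_tab between -0.004 and 0.004 m and x of the grasp point in the frame of right_tab between -0.015 and 0.015 m and z of the grasp point in the frame of right_tab below 0.013 m)).
It fails at once if a bystander (stake pot, jar, mister, nursery pots, trowel, dibber, seed tin) is knocked, moved or lifted by more than 20 mm (distance of any of stake_pot, jar, mister, nursery_pots, trowel, dibber, seed_tin from where it was at the start of the episode above 0.02 m).
It also fails if it takes over 45 s, if anything falls off the work surface, if the arm or the gripper's body presses on something with over 40 N, if the wrist force passes 120 N, or if a joint passes its speed limit or range.

## Working session

There is one attempt and no reset: what is moved stays moved. The work goes in short steps, each a Python script; the robot and the scene stay as the last script left them, time stands still between calls to the robot, and variables do not carry over. Pictures are saved under pics/ and viewed, at most 10 in all, crops included, and the job is handed in when it is done.

```bash
mkdir -p pics; python3 - <<'E'
from workcell import r
import cv2
for n in("scene","top"):
    cv2.imwrite(f"pics/{n}0.png",r.snapshot(n)[:,:,::-1]); print(r.camera_params(n))
o=r.get_obs();print(o["time_s"],o["tool_pos"],o["orientation"],o["width"],o["wrist_force"])
E
```

```text
{'fovy': 49.8175366702487, 'cx': 284.0483982976924, 'cy': 212.9334179525248, 'position': array([ 1.30152802, -0.18399764,  1.029593  ]), 'attitude': array([ 0.68322001, -0.0119751 ,  1.31583437])}
{'fovy': 46.22091788466974, 'cx': 277.41284075686895, 'cy': 213.74775767507884, 'position': array([ 0.45595883, -0.00704133,  1.34705287]), 'attitude': array([ 0.0998539 ,  0.00357485, -1.5483113 ])}
0.1 [ 0.28113038 -0.58539663  0.24458878] [-3.13982561e+00 -7.15922300e-05  4.47799018e-01] 0.9995323290531639 [0.61047779 1.03186264 0.45224352]
```

View pics/scene0.png

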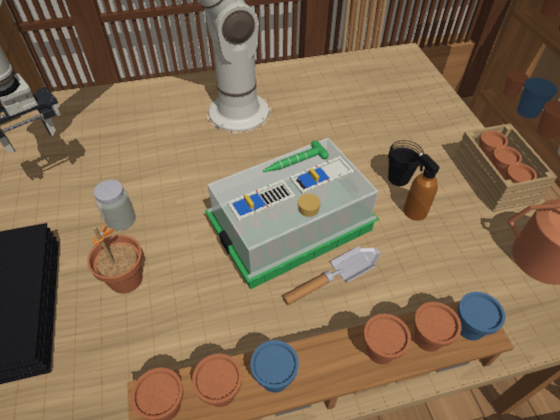

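View pics/top0.png

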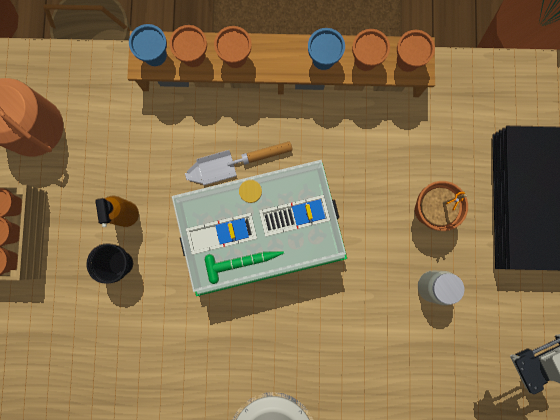

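Top view: the propagator is near (260,228). The left vent's tab is near (232,231) and the right one's near (310,211). The dibber is at (240,262) and the tin at (250,191). Next I'll measure the tabs, red marks and frames.

```bash
cat > h.py <<'E'
import numpy as np, cv2
from scipy.spatial.transform import Rotation as R
from workcell import r
def ray(n,uv):
    c=r.camera_params(n); f=210/np.tan(np.radians(c["fovy"])/2)
    d=np.array([(uv[0]-c["cx"])/f,-(uv[1]-c["cy"])/f,-1.])
    return np.array(c["position"]),R.from_euler("xyz",c["attitude"]).apply(d)
def onplane(n,uv,z):
    p,d=ray(n,uv); return p+d*(z-p[2])/d[2]
def tri(a,b):
    (p,d),(q,e)=ray("top",a),ray("scene",b)
    s=np.linalg.lstsq(np.c_[d,-e],q-p,rcond=None)[0]; x,y=p+s[0]*d,q+s[1]*e
    return (x+y)/2,np.linalg.norm(x-y)
def blobs(img,lo,hi,roi,amin=4):
    x0,y0,x1,y1=roi
    m=cv2.inRange(cv2.cvtColor(img,cv2.COLOR_RGB2HSV),lo,hi); k=np.zeros_like(m); k[y0:y1,x0:x1]=m[y0:y1,x0:x1]
    n,l,s,c=cv2.connectedComponentsWithStats(k)
    return [(c[i].round(2),s[i].tolist()) for i in range(1,n) if s[i,4]>=amin]
ROI={"top":(185,195,335,255),"scene":(225,155,360,222)}
Y=((15,140,140),(32,255,255)); B=((100,130,60),(125,255,255)); RD=((0,110,110),(8,255,255)); RD2=((172,110,110),(180,255,255))
E
python3 - <<'E'
from h import *
for n in("top","scene"):
    im=r.snapshot(n)
    for k,c in(("Y",Y),("B",B),("R",RD),("R2",RD2)):
        for b in blobs(im,*c,ROI[n],2): print(n,k,b, onplane(n,b[0],.19 if k=="Y" else .174).round(4))
    x0,y0,x1,y1=ROI[n]; 
    cv2.imwrite(f"pics/{n}c.png",cv2.resize(im[y0:y1,x0:x1,::-1],None,fx=5,fy=5,interpolation=cv2.INTER_CUBIC))
E
```

```text
top Y (array([249.99, 197.58]), [240, 195, 21, 8, 114]) [0.6088 0.0656 0.19  ]
top Y (array([308.61, 211.11]), [306, 204, 6, 15, 56]) [ 0.5797 -0.0739  0.19  ]
top Y (array([231.05, 230.58]), [228, 224, 7, 14, 55]) [0.5295 0.108  0.19  ]
top B (array([316.48, 209.78]), [307, 199, 18, 22, 244]) [ 0.585  -0.0936  0.174 ]
top B (array([300.22, 213.86]), [292, 203, 19, 22, 255]) [ 0.5743 -0.0548  0.174 ]
top B (array([239.76, 228.75]), [230, 218, 19, 22, 266]) [0.5354 0.0889 0.174 ]
top B (array([223.22, 232.86]), [216, 222, 18, 22, 245]) [0.5247 0.1281 0.174 ]
top R (array([291.4, 204.2]), [291, 203, 2, 3, 5]) [ 0.5971 -0.0333  0.174 ]
top R (array([218.25, 222.25]), [218, 221, 2, 3, 4]) [0.5498 0.1409 0.174 ]
top R (array([297., 227.]), [297, 226, 1, 3, 3]) [ 0.5426 -0.0477  0.174 ]
top R (array([223.6, 245.2]), [223, 244, 2, 3, 5]) [0.4953 0.1262 0.174 ]
scene Y (array([314.14, 173.81]), [310, 169, 9, 12, 36]) [0.5357 0.1062 0.19  ]
scene Y (array([248.82, 200.64]), [244, 195, 9, 13, 45]) [ 0.5843 -0.0757  0.19  ]
scene Y (array([304., 210.]), [302, 208, 4, 5, 7]) [0.6455 0.047  0.19  ]
scene Y (array([311.71, 212.32]), [307, 208, 11, 8, 41]) [0.657 0.063 0.19 ]
scene B (array([321.32, 174.4 ]), [315, 168, 14, 14, 93]) [0.5277 0.1294 0.174 ]
scene B (array([306.61, 179.91]), [298, 173, 19, 15, 155]) [0.5374 0.0863 0.174 ]
scene B (array([257.02, 200.91]), [250, 194, 15, 16, 129]) [ 0.5764 -0.054   0.174 ]
scene B (array([241.68, 206.83]), [233, 199, 19, 16, 171]) [ 0.586  -0.0948  0.174 ]
scene R (array([266.5, 205.5]), [266, 205, 2, 2, 2]) [ 0.5967 -0.0345  0.174 ]
```

View pics/topc.png

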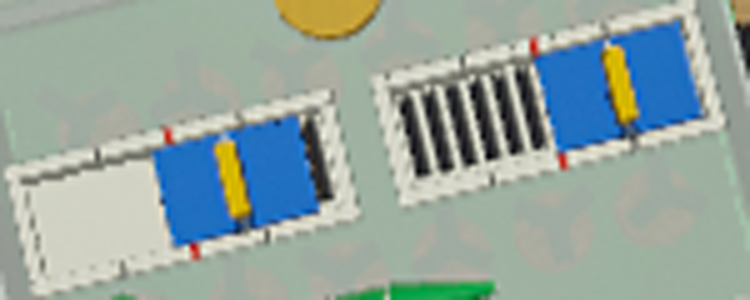

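View pics/scenec.png

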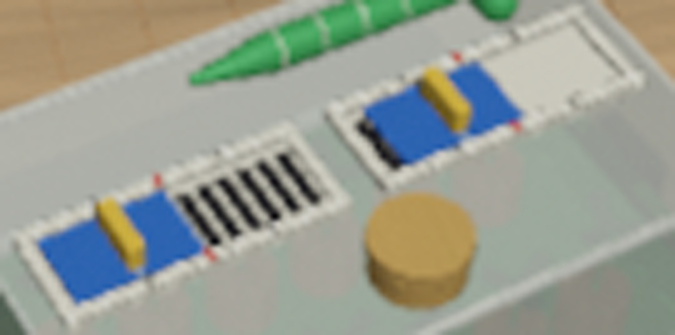

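The marks give the propagator centre at about (0.546, 0.046) with a yaw of about 15°. The left joint is about 0.009 and the right about 0.070. I'll push with closed fingers, closing axis across the slide, starting with the right vent.

```bash
cat >> h.py <<'E'
L=np.array([.5226,.1336]); RT=np.array([.5699,-.0405])   # red-mark centres
u=(L-RT)/np.linalg.norm(L-RT); C=(L+RT)/2; YAW=np.arctan2(u[1],u[0])
def P(s,z): return [*(C+s*u),z]
def fu(n=5):
    f=[]
    for _ in range(n): f.append(r.get_obs()["wrist_force"]); r.dwell(.02)
    return np.mean(f,0)
def st(): o=r.get_obs(); return o["time_s"],(np.array(o["tool_pos"])[:2]-C)@u,o["tool_pos"][2]
E
python3 - <<'E'
from h import *
p=r.get_obs()["tool_pos"]
for y in(YAW,YAW-np.pi):
    q=r.inverse_kinematics(P(-.155,.36),[np.pi,0,y]); print(np.degrees(y),None if q is None else np.round(q,2))
q0=r.get_obs()["qpos"]
c=[(np.abs(np.array(q)-q0).max(),y) for y in(YAW,YAW-np.pi) for q in[r.inverse_kinematics(P(-.155,.36),[np.pi,0,y])] if q is not None]
y=min(c)[1]; open("yaw","w").write(str(y))
r.move_gripper(0.0,10)
r.move_l([p[0],p[1],.36],.25)
r.move_pose(P(-.155,.36),[np.pi,0,y])
r.move_l(P(-.155,.215),.2)
print(st(),r.get_obs()["width"],fu())
cv2.imwrite("pics/a.png",cv2.resize(r.snapshot("scene")[130:260,180:400,::-1],None,fx=3,fy=3))
E
```

```text
105.19941062191214 [ 0.89  0.47 -1.06  1.53  0.41  1.38  0.06]
-74.80058937808786 [-0.76  0.61  1.36  1.59 -0.6   1.44 -2.22]
(5.1667, np.float64(-0.15515548403350468), np.float64(0.21618273861599466)) 0.005175168447972059 [-0.05206058 -0.27365177 -0.2640374 ]
```

View pics/a.png

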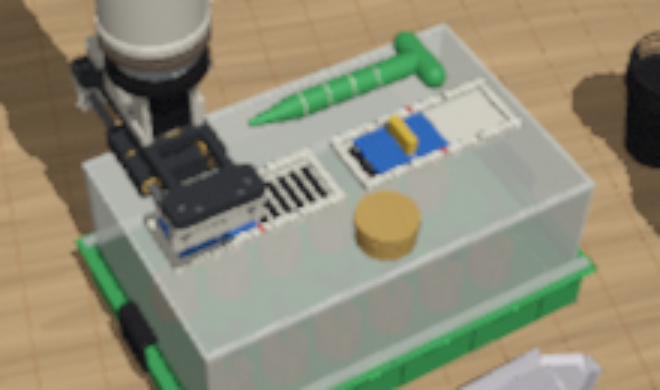

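The gripper is over the outer end of the right vent, clear of the tin and the dibber. Next: lower it, find contact, and push in small steps while watching the force.

```bash
cat >> h.py <<'E'
def push(s0,sg,goal,z,smax):
    """step along u*sg; goal: expected TCP s at the click; stop when the push falls away near it"""
    b=fu(8)[:2]@u; s=s0; log=[]; near=False
    while (smax-s)*sg>0:
        d=.003 if (goal-s)*sg>.010 else .001
        s+=sg*d; r.move_l(P(s,z),.03)
        f=-sg*(fu(3)[:2]@u-b); log.append((round(s*1e3,1),round(st()[1]*1e3,1),round(float(f),2)))
        if f>5: print("high force"); break
        if (goal-s)*sg<.005:
            if f>1.2: near=True
            elif near and f<.6: print("fell away"); break
    print(log); print(st()); return s
E
python3 - <<'E'
from h import *
print("touch",r.move_l(P(-.155,.197),.08,f_stop=4),st())
g=-.090-.0145
push(-.155,1,g,.197,g+.003)
im=r.snapshot("top")
for b in blobs(im,*B,ROI["top"],20)+blobs(im,*Y,ROI["top"],10): print(b[0],b[1][4],(onplane("top",b[0],.174)[:2]-C)@u)
E
```

```text
touch False (5.675, np.float64(-0.15485395863897428), np.float64(0.19614455892390725))
high force
[(-152.0, np.float64(-151.8), -0.06), (-149.0, np.float64(-148.9), -0.57), (-146.0, np.float64(-145.9), 0.11), (-143.0, np.float64(-142.8), -0.03), (-140.0, np.float64(-139.9), 0.22), (-137.0, np.float64(-136.9), 0.78), (-134.0, np.float64(-133.5), 1.03), (-131.0, np.float64(-130.3), 0.66), (-128.0, np.float64(-127.4), 0.58), (-125.0, np.float64(-124.4), 0.13), (-122.0, np.float64(-121.5), 0.06), (-119.0, np.float64(-118.5), 0.63), (-116.0, np.float64(-115.4), 0.26), (-113.0, np.float64(-112.2), -0.27), (-112.0, np.float64(-111.7), 0.08), (-111.0, np.float64(-110.9), -0.59), (-110.0, np.float64(-109.9), 0.46), (-109.0, np.float64(-108.9), 0.35), (-108.0, np.float64(-108.0), -0.14), (-107.0, np.float64(-106.9), -0.51), (-106.0, np.float64(-106.5), 2.08), (-105.0, np.float64(-106.0), 5.52)]
(12.4083, np.float64(-0.10604775932991937), np.float64(0.19700879172878594))
[283.1  219.43] 124 -0.06215199597093161
[239.76 228.75] 266 0.04374337695788208
[223.22 232.86] 245 0.0843724265277833
[249.99 197.58] 114 0.0023695969294817818
[231.05 230.58] 55 0.06496097803051264
```

The force rose, so the vent is probably in the notch and I was pressing on its wall. I'll back off, lift and look.

```bash
python3 - <<'E'
from h import *
r.move_l(P(-.118,.197),.1); r.move_l(P(-.118,.26),.2)
r.move_l(P(-.16,.36),.3)
r.dwell(.1); im=r.snapshot("top"); sc=r.snapshot("scene"); print(st())
for n,i in(("top",im),("scene",sc)):
  for b in blobs(i,*B,ROI[n],20)+blobs(i,*Y,ROI[n],10): print(n,b[0],b[1][4],(onplane(n,b[0],.172)[:2]-C)@u,(onplane(n,b[0],.187)[:2]-C)@u)
x=np.vstack([cv2.resize(im[195:255,185:335,::-1],None,fx=4,fy=4,interpolation=2),cv2.resize(sc[155:222,225:375,::-1],None,fx=4,fy=4,interpolation=2)])
cv2.imwrite("pics/b.png",x)
E
```

```text
(13.9167, np.float64(-0.15920154485017082), np.float64(0.358304147698916))
top [302.27 213.47] 249 -0.11032294689155123 -0.10927262702254341
top [285.91 217.43] 256 -0.0699127100108728 -0.06937824229379992
top [239.73 228.75] 267 0.04393547698044185 0.04301662898380661
top [223.22 232.86] 245 0.08456409157094066 0.0831266037472604
top [249.99 197.58] 114 0.0024214510033625293 0.002032545449257148
top [294.32 214.88] 57 -0.090981162723478 -0.09017774813777307
top [231.05 230.58] 55 0.06511954746657012 0.06393027669613924
scene [321.32 174.4 ] 93 0.08600971926277527 0.0771504320610427
scene [306.61 179.91] 155 0.04175007044387726 0.03366492054494916
scene [269.55 195.76] 122 -0.06870183314399139 -0.07485508929737722
scene [254.31 201.63] 169 -0.11119831985013573 -0.11660827784198458
scene [313.97 173.77] 39 0.07032436866420373 0.06173943101855577
scene [261.57 195.81] 47 -0.086337081673804 -0.09218188296829531
scene [306.25 212.75] 16 -0.016840511484407707 -0.023900864389367442
scene [311.92 212.92] 12 -0.005001678660980737 -0.0122691023935419
```

View pics/b.png

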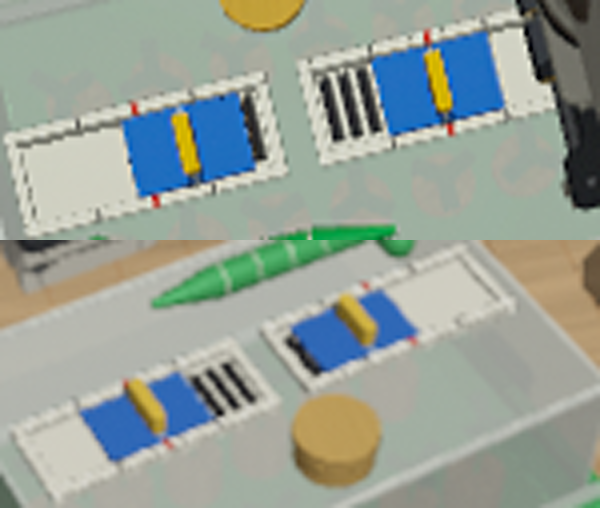

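The right tab (top view, 294,215) now sits exactly between the red marks at s = −0.090, so it is in the click. The tab-to-TCP offset is about 16.5 mm. Now the left vent.

```bash
python3 - <<'E'
from h import *
r.move_l(P(.036,.36),.3); r.move_l(P(.036,.215),.2)
print("touch",r.move_l(P(.036,.197),.08,f_stop=4),st())
import h
g=.0735
b=fu(8)[:2]@u; s=.036; log=[]
while s<.0755:
    s+=.003 if s<g-.009 else .0007
    r.move_l(P(s,.197),.03)
    f=-(fu(3)[:2]@u-b); log.append((round(s*1e3,1),round(float(st()[1])*1e3,1),round(float(f),2)))
    if f>(5.5 if s<g-.003 else 2.5): break
print(log,st())
a=st()[1]
r.move_l(P(a-.013,.197),.1); r.move_l(P(a-.013,.26),.2); r.move_l(P(-.10,.36),.3)
r.dwell(.1); im=r.snapshot("top"); sc=r.snapshot("scene"); print(st())
for b in blobs(im,*B,ROI["top"],20)+blobs(im,*Y,ROI["top"],10): print(b[0],b[1][4],(onplane("top",b[0],.172)[:2]-C)@u,(onplane("top",b[0],.187)[:2]-C)@u)
x=np.vstack([cv2.resize(im[195:255,185:335,::-1],None,fx=4,fy=4,interpolation=2),cv2.resize(sc[155:222,225:375,::-1],None,fx=4,fy=4,interpolation=2)])
cv2.imwrite("pics/c.png",x)
E
```

```text
touch False (15.9667, np.float64(0.036010824573971055), np.float64(0.19661189508396623))
[(39.0, 39.2, 0.15), (42.0, 42.1, 0.82), (45.0, 45.1, 0.51), (48.0, 48.2, 0.02), (51.0, 51.1, 1.06), (54.0, 54.4, 0.66), (57.0, 57.6, 0.96), (60.0, 60.5, 0.46), (63.0, 63.5, 0.89), (66.0, 66.6, 0.7), (66.7, 66.7, 1.54), (67.4, 67.1, 3.0), (68.1, 68.3, 2.4), (68.8, 69.5, 0.29), (69.5, 69.8, 0.5), (70.2, 70.3, 0.13), (70.9, 70.9, 0.78), (71.6, 71.6, 0.13), (72.3, 72.3, -0.04), (73.0, 73.0, 0.37), (73.7, 73.4, 1.73), (74.4, 73.7, 3.25)] (22.7, np.float64(0.07372558816136986), np.float64(0.19696877217549882))
(24.4333, np.float64(-0.09762987264918659), np.float64(0.35917618427123654))
[283.04 218.54] 134 -0.06258788213717842 -0.06214691865350944
[228.96 231.41] 263 0.07043373631055141 0.06917662788405705
[212.57 235.52] 245 0.11074615931087325 0.10897444736409191
[249.99 197.58] 114 0.0024214510033625293 0.002032545449257148
[220.3  233.14] 56 0.0914985653266389 0.08997255628938657
```

View pics/c.png

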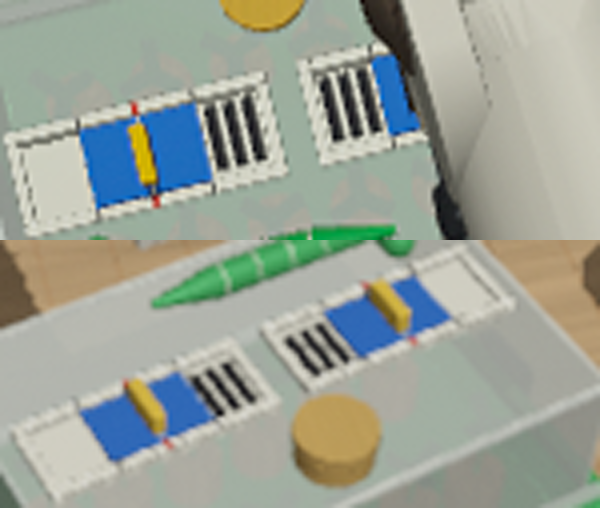

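Both tabs are at their red marks. The left is at s = 0.0900 and the right is unchanged. The tin and dibber haven't moved, and the arm is clear at z = 0.36.

```bash
python3 -c "
from workcell import r
r.dwell(.3); print(r.hand_in())"
```

```text
the job is handed in; nothing more can be done
None
```

I pushed both vents into their half-open clicks and handed the job in; in the last pictures both tabs sit at the red marks and the tin and dibber are unmoved, but the hand-in gave no verdict.

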